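Take the depth of a blind dowel bore with a depth gauge

TASK

Take the depth of the narrow round bore in the clamped table leg: lift the depth gauge out of the tool block, lower its rod into the bore until it bottoms out, and go on pushing down until the sole of the stock sits flat on the wood, holding it firmly seated there for a second without forcing it. Then hang the gauge back in its hole in the tool block, stock resting on the block, with the rod left just as the bore has set it. Leave the other tools where they lie.

Things in the scene. Friction and masses are not known exactly. Their poses are not given: they have to be found in the camera images.
- gauge: joiner's depth gauge: dark wood T-shaped stock, brass plates under its ends. Origin at the middle of the sole, z up, y along it. Bar 20 (x) x 110 (y) x 16 mm high; its raised middle, 20 (x) x 46 (y), reaches 36 mm above the sole: grip it there across x, some 23 mm above the sole to keep the fingertips clear below. A screw sticks out 10 mm from the -x side, 42 mm to +y. About 200 g in all.
- depth_rod: the gauge's upright steel rod, 8 mm thick, 84 mm long, round-nosed, through the middle of the stock. Origin at its lower tip, z up. At the start it stands out 44 to 48 mm below the sole; pushed from below with over 6 N it slides up through the stock (22 mm at least) and stays where it is left. Its top is then up to 22 mm above the stock.
- tool_block: plain wooden block 70 (x) x 200 (y) x 80 mm high, fixed to the bench, origin at the middle of its underside, z up. The gauge hangs in its middle hole with the stock along y. Two steel punches (11 mm thick, 32 mm high above the block) stand in it 87 mm to either side of that hole along y.
- block_hole (a point): centre of the mouth of the tool block's middle hole, on its top face, 80 mm above the bench; hole 22 mm wide, open through the block. The gauge starts hanging in it and must end hanging in it.
- leg: table-leg blank, pale wood, 60 (x) x 380 (y) x 60 mm, lying clamped on a plywood board; fixed. Origin at the middle of its underside, z up; top face 60 mm above it, 78 mm above the bench. In the top face: the narrow round bore at the middle, a slot mortise 85 mm to +y, a wide round bore 85 mm to -y. Toggle clamps some 160 mm either side of the narrow bore stand 55 mm above it; nearer is free.
- bore_mouth (a point): centre of the mouth of the narrow bore, on the leg's top face. Bore 10 mm in diameter with a 1.5 mm chamfer, upright. Its axes are those of the leg.
- bore_floor: flat wooden bottom of the narrow bore, origin at its centre, 26 to 38 mm below the leg's top face, different each time. Nothing yields: pushing down meets the rod's 6 N drag and then, once the sole meets the wood, a steep rise. A steady total push of 13 to 20 N, drag included, holds the sole firmly seated; more is forcing it. Land the sole at under 10 mm/s: at 20 mm/s it knocks with 60 N.
- chisel: bystander: wood-handled chisel 255 mm long, lying on the bench in front of the clamping board; origin under its middle
- try_square: bystander: try square, stock 120 mm, blade 150 mm, lying flat on the bench beyond the tool block
- pencil: bystander: carpenter's pencil, 160 mm, on the clamping board in front of the leg
- mallet: bystander: beech mallet, head 110 mm, lying on the far side of the bench
- glue_bottle: bystander: white glue bottle, 62 mm thick, 170 mm tall, standing beyond the tool block
- offcut: bystander: wood offcut 45 x 70 x 45 mm in front of the tool block
- block_plane: bystander: small steel hand plane, 160 mm long, 50 mm high, on the bench near the robot

How it is judged (in metres and radians):
On the way, in this order (a step that is already met when the one before it is completed fails the run):
1. the gauge is lifted out: rod tip clear above the tool block (z of depth_rod in the frame of block_hole above 0.003 m), for 0.1 s.
2. rod tip on the bore's bottom and sole flat on the leg's top face (each within 1.5 mm, 2 degrees), pressed on it steadily with 5 to 16 N beyond the rod's drag, for half a second (horizontal distance between depth_rod and bore_mouth below 0.004 m and z of depth_rod in the frame of bore_floor below 0.0015 m and z of gauge in the frame of bore_mouth below 0.0015 m and angle between the z axis of gauge and the z axis of leg, either way round below 0.035 rad and contact force between gauge and leg between 5 and 16 N), for 0.5 s.
At the end, for the whole second after the job is handed in: the gauge hangs in the tool block's middle hole (within 9 mm of its centre), sole resting on the block (within 2 mm), upright within 3 degrees, at rest and released, and its rod stands out below the sole by the depth of the narrow bore, to about 2 mm (horizontal distance between gauge and block_hole below 0.009 m and z of gauge in the frame of block_hole between -0.002 and 0.002 m and angle between gauge's own z axis and vertical below 0.05 rad and linear speed of gauge below 0.02 m/s and ((z of bore_floor in the frame of bore_mouth between -0.028 and -0.0255 m and z of depth_rod in the frame of gauge between -0.0295 and -0.0245 m) or (z of bore_floor in the frame of bore_mouth between -0.03 and -0.028 m and z of depth_rod in the frame of gauge between -0.0315 and -0.0265 m) or (z of bore_floor in the frame of bore_mouth between -0.032 and -0.03 m and z of depth_rod in the frame of gauge between -0.0335 and -0.0285 m) or (z of bore_floor in the frame of bore_mouth between -0.034 and -0.032 m and z of depth_rod in the frame of gauge between -0.0355 and -0.0305 m) or (z of bore_floor in the frame of bore_mouth between -0.036 and -0.034 m and z of depth_rod in the frame of gauge between -0.0375 and -0.0325 m) or (z of bore_floor in the frame of bore_mouth between -0.0385 and -0.036 m and z of depth_rod in the frame of gauge between -0.0395 and -0.0345 m))); the robot touches nothing.
It fails at once if the gauge is knocked or forced: over 60 N between it and the leg or the floor of the bore (contact force between gauge and leg above 60 N or contact force between gauge and bore_floor above 60 N).
It fails at once if a bystander is moved by more than 25 mm (distance of any of chisel, try_square, pencil, mallet, glue_bottle, offcut, block_plane from where it was at the start of the episode above 0.025 m).
It also fails if it takes over 64 s, if anything falls off the work surface, if the arm or the gripper's body presses on something with over 40 N, if the wrist force passes 120 N, or if a joint passes its speed limit or range.

ROBOT

A 7-joint arm with a two-finger parallel gripper is mounted at the origin on the work surface. World frame = base frame: x ahead of the robot, y to its left, z up, the work surface at z = 0. Lengths are in m, angles in degrees, forces in N, time in s.
With the tool pointing down it reaches from about 0.425 to 0.875 m from the base axis. Payload 4.7 kg.
Tool frame: the origin (TCP) lies between the finger pads; the fingertips stand 17 mm ahead of it and the grasp point (between the pads) lies 2 mm behind it; z points along the fingers, y is the line along which they close (so a half turn about z gives the same grasp; the last joint's range is limited). The gripper opens to 87 mm and grips with 3 to 60 N. Pads are 19 mm wide; open, the fingers measure 117 mm over their backs; the gripper's body (75 mm by 190 mm) begins 51 mm behind the grasp point.
Start: joints at [-65.999, 18.392, -4.016, 83.108, 1.295, 78.541, -3.26], TCP at [0.256, 0.597, 0.24] pointing down, gripper open.
Joint ranges: [-163.93, 163.93], [-17.29, 119.83], [-79.2, 71.16], [3.27, 140.29], [-89.18, 269.18], [5.43, 117.66], [-154.24, 154.24]. Speed limits (degrees/s): [147.25, 147.25, 180, 180, 180, 180, 180].

INTERFACE

Orientations are given as [roll, pitch, yaw] about the fixed x, y, z axes, in that order (R = Rz(yaw) Ry(pitch) Rx(roll)).
In Python, from cell import env, cams gives the robot as it stands.
- The arm moves only by the shell command python3 -m pendant 'ROWS' [FORCE]. ROWS is JSON, a list of rows, each an object of numbers: "tx", "ty", "tz": the shift along the tool's x, y, z each as a share of 0.05 m, from -1 to 1; "spin": the turn about the tool's z as a share of 4 degrees, from -1 to 1; "claw": the closure, from 0 (fully open) to 1 (shut). A call has 1 to 10 rows; each row shifts and turns the commanded pose from where the row before left it, along the tool's axes as they then stand; what a row does not reach is not made up. A row lasts 1/8 s, in which the tool goes at most 62.5 mm and 10.7 degrees, less where a joint would pass 70% of its speed; a pose out of reach is approached as far as the arm can. A call with a number of a shift or a turn outside -1 to 1 is refused whole. A call with a gripper value outside its range is refused whole. The fingers move at their own pace and stop on an object; FORCE is the grip in N (left out, the last holds). Time passes only in rows, so rows that do not move let the fingers close. It gives the time, the measured TCP pose, the force, the opening and the grip force at its end, in the units of the state.
- env.get_obs(): the state, without advancing time (a new reading comes with each control period).
- cams.read_camera(name): name is "scene" or "top" or "wrist"; returns the picture (384x512x3 uint8, red, green, blue); there is no depth.
- cams.camera_info(name): a dict with "fx", "fy", "cx", "cy" (pixels), "rvec" (rotation vector, rad) and "tvec" (3), from world to camera coordinates, as OpenCV has them. Camera axes: x right, y down, z forward; pixel columns grow to the right and rows downward; lengths in m; the calibration is good to about 2 mm. The wrist camera is an equidistant fisheye: a pixel r from the principal point sees the ray r / f radians off the axis. A picture is of the moment at which its call begins: read the wrist's pose just before it. camera_info takes no time and is no camera call; for the wrist camera it gives the pose at the moment of the call.
- env.sign_off(): hands the job in; it is judged then, once.
The state is a dict: "time_s": time; "qpos": joint angles; "joint_velocities": joint speeds; "effort": joint torques, N m; "tool_pos": TCP position; "tool_rot": TCP orientation; "force": force on the tool from outside, world axes, zero at the start; "wrist_torque": the same for the moment, N m; "grip_width": finger opening in m; "grasp_force": force on a finger pad.
Only numpy, scipy, OpenCV 4.12 (cv2) and the standard library are available. Lean on these libraries where they do the work, as an engineer would, in place of code of your own. Each camera call takes 0.05 s, during which the arm holds its last target. There are 200 camera calls.

## Working session

There is one attempt and no reset: what is moved stays moved. The work goes in short steps, Python scripts to look and compute and a shell command to move; the robot and the scene stay as the last step left them, time stands still between calls to the robot, and variables do not carry over. Pictures are saved under pics/ and viewed, at most 10 in all, crops included, and the job is handed in when it is done.

```bash
ls; mkdir -p pics
cat > h.py <<'E'
import numpy as np, cv2
from cell import env, cams
def cap(name, fn=None):
    info=cams.camera_info(name); im=cams.read_camera(name)
    if fn: cv2.imwrite(f'pics/{fn}.png', im[:,:,::-1])
    return im, info
def ray(info, uv, fish=False):
    R=cv2.Rodrigues(np.array(info['rvec'],float))[0]; t=np.array(info['tvec'],float).ravel()
    x=(uv[0]-info['cx'])/info['fx']; y=(uv[1]-info['cy'])/info['fy']
    if fish:
        r=np.hypot(x,y); s=np.sin(r)/r if r>1e-9 else 1.; d=np.array([x*s,y*s,np.cos(r)])
    else: d=np.array([x,y,1.])
    return -R.T@t, R.T@d
def onz(info, uv, z, fish=False):
    c,d=ray(info,uv,fish); return c+d*(z-c[2])/d[2]
def proj(info,p,fish=False):
    R=cv2.Rodrigues(np.array(info['rvec'],float))[0]; t=np.array(info['tvec'],float).ravel()
    q=R@np.array(p)+t
    if fish:
        h=np.hypot(q[0],q[1]); th=np.arctan2(h,q[2]); x,y=q[:2]/h*th
    else: x,y=q[:2]/q[2]
    return np.array([x*info['fx']+info['cx'],y*info['fy']+info['cy']])
E
python3 - <<'E'
from h import *
o=env.get_obs(); print(o)
for n in('scene','top','wrist'):
    im,i=cap(n,n+'0'); print(n,i)
E
```

```text
pics
{'time_s': 0.0, 'qpos': array([-65.99838319,  18.43964971,  -4.01631503,  83.17410852,
         1.29411825,  78.53949138,  -3.26211126]), 'joint_velocities': array([-0.04616893, -0.06609777, -0.07246651, -0.06313052,  0.00639521,
        0.20270471,  0.0153441 ]), 'effort': array([ 1.85775007e-04, -4.91292751e+01, -4.03902456e-01, -3.12518835e+01,
       -6.39309967e-02,  4.43001674e-02,  2.03352815e-04]), 'tool_pos': array([0.25582898, 0.59698472, 0.23846183]), 'tool_rot': array([-1.79891945e+02,  4.53347133e-03,  1.56806576e+02]), 'force': array([ 0.31244222,  0.19025805, -0.02550454]), 'wrist_torque': array([-0.03695653,  0.02073822, -0.02961377]), 'grasp_force': 0.0, 'grip_width': 0.08685444576970076}
scene {'fx': 351.54381734622194, 'fy': 351.54381734622194, 'cx': 251.64657335766734, 'cy': 192.0109919070512, 'rvec': array([ 2.06534907,  0.59255631, -0.31274275]), 'tvec': array([-0.49363853, -0.11127646,  1.1841136 ])}
top {'fx': 355.1943739021144, 'fy': 355.1943739021144, 'cx': 263.38018592601725, 'cy': 189.98251081791082, 'rvec': array([ 2.15773592, -2.10597736,  0.19696662]), 'tvec': array([-0.01806267,  0.59116674,  0.72886678])}
wrist {'fx': 297.3186396354542, 'fy': 297.3186396354542, 'cx': 257.9697971467958, 'cy': 188.09760460463195, 'rvec': array([-2.42738034, -1.60058483, -0.21565164]), 'tvec': array([-0.64945216, -0.03273568,  0.3892118 ])}
```

View pics/top0.png

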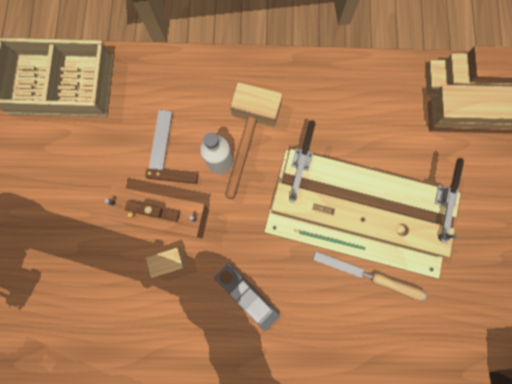

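View pics/scene0.png

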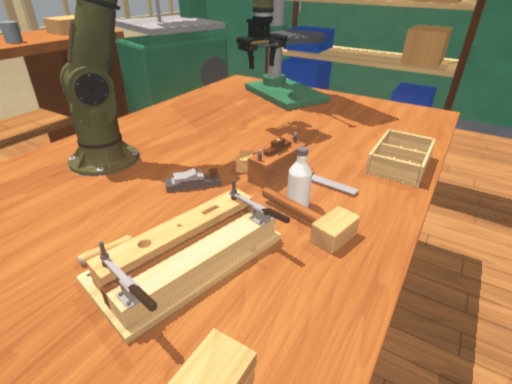

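The top view shows the gauge at about (152,211), with its brass screw at (130,214). The punches are at (110,201) and (193,216). On the leg, the slot is at (323,209), the narrow bore at (363,219) and the wide bore at (403,229). The scene view confirms this layout: image left is +y and image up is +x.

Run:
```python
from h import *
im=cv2.imread('pics/top0.png'); i=cams.camera_info('top')
for n,uv,z in [('p1',(110,201),.112),('p2',(193,216),.112),('bore',(363,219),.078),('slot',(323,209),.078),('wide',(403,229),.078),('rod',(148,210),.125),('gend1',(128,207),.096),('gend2',(178,215),.096)]:
    print(n,onz(i,uv,z).round(4))
c=np.vstack([cv2.resize(im[180:240,90:220],(780,360),interpolation=2)[:300],cv2.resize(im[190:250,300:430],(780,360),interpolation=2)[:300]])
cv2.imwrite('pics/c0.png',c)
```

```text
p1 [0.5505 0.3044 0.112 ]
p2 [0.5244 0.1361 0.112 ]
bore [ 0.5302 -0.2144  0.078 ]
slot [ 0.5493 -0.1303  0.078 ]
wide [ 0.5112 -0.2978  0.078 ]
rod [0.5328 0.2226 0.125 ]
gend1 [0.5412 0.2732 0.096 ]
gend2 [0.5273 0.1699 0.096 ]
```

View pics/c0.png

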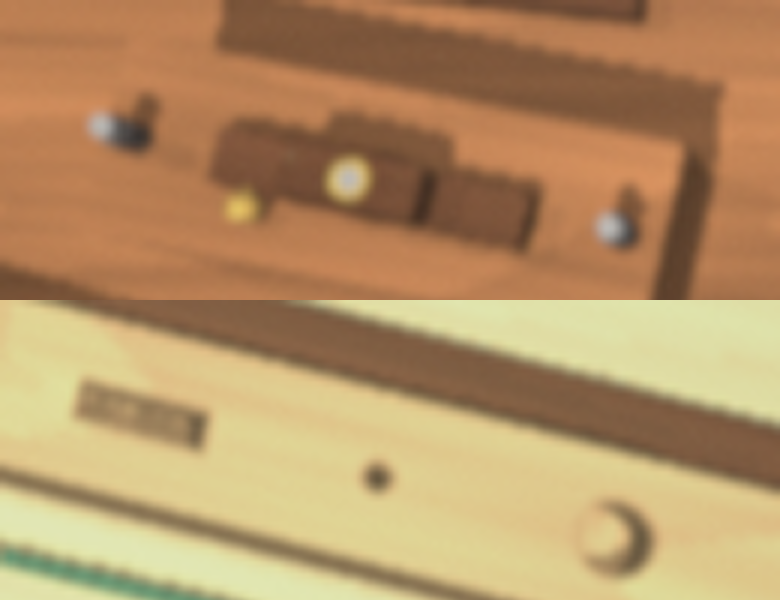

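```bash
cat >> h.py <<'E'
def rel(target, yaw=None):
    "shift to TCP target in tool axes as 50mm shares, spin in 4-degree shares"
    from scipy.spatial.transform import Rotation as Ro
    o=env.get_obs(); R=Ro.from_euler('xyz',o['tool_rot'],degrees=True).as_matrix()
    d=R.T@(np.array(target)-o['tool_pos'])/0.05
    print('pos',o['tool_pos'].round(4),'rot',o['tool_rot'].round(2),'t',round(o['time_s'],2),'shares',d.round(3), 'spin', None if yaw is None else round((((o['tool_rot'][2]-yaw)+180)%360-180)/4,3))
E
python3 - <<'E'
from h import *
i=cams.camera_info('top')
P={n:onz(i,uv,z) for n,uv,z in [('p1',(107.2,201),.112),('p2',(191.3,218),.112),('bore',(362.7,219.5),.078),('slot',(323.5,209.2),.078),('wide',(402.5,230),.078),('rod',(148,209.7),.118)]}
for k,v in P.items(): print(k,v.round(4))
a=lambda d:np.degrees(np.arctan2(d[1],d[0]))-90
print('block yaw',a(P['p1']-P['p2']),'leg yaw',a(P['slot']-P['wide']), (P['p1']+P['p2'])/2)
w=cams.camera_info('wrist'); c,d=ray(w,(w['cx'],w['cy']),True); print(c,d)
rel([*P['rod'][:2],.24],82)
E
```

```text
p1 [0.5504 0.31   0.112 ]
p2 [0.5203 0.1392 0.112 ]
bore [ 0.5291 -0.2137  0.078 ]
slot [ 0.5489 -0.1314  0.078 ]
wide [ 0.5091 -0.2966  0.078 ]
rod [0.5342 0.2249 0.118 ]
block yaw -9.993285592351299 leg yaw -13.521552402268043 [0.53536303 0.22459483 0.112     ]
[0.18975799 0.62591187 0.38305488] [ 0.24471208 -0.10616789 -0.96376573]
pos [0.2559 0.5971 0.2387] rot [-1.7991e+02  1.0000e-02  1.5681e+02] t 0.15 shares [-8.048 -4.651 -0.018] spin 18.702
```

```bash
python3 -m pendant '[{"tx":-0.8,"ty":-0.46},{"tx":-0.8,"ty":-0.46},{"tx":-0.8,"ty":-0.46},{"tx":-0.8,"ty":-0.46},{"tx":-0.8,"ty":-0.46},{"tx":-0.8,"ty":-0.46},{"tx":-0.8,"ty":-0.46},{"tx":-0.8,"ty":-0.46},{"tx":-0.8,"ty":-0.46},{"tx":-0.8,"ty":-0.46}]'
python3 -m pendant '[{"spin":1},{"spin":1},{"spin":1},{"spin":1},{"spin":1},{"spin":1},{"spin":1},{"spin":1},{"spin":1},{"spin":1}]'
python3 -m pendant '[{"spin":1},{"spin":1},{"spin":1},{"spin":1},{"spin":1},{"spin":1},{"spin":1},{"spin":1},{"spin":1},{"spin":0.2}]'
python3 -m pendant '[{},{},{}]'
python3 - <<'E'
from h import *
im,i=cap('wrist','w1'); print(proj(i,[.5342,.2249,.118],True)); rel([.5342,.2249,.24],80)
E
```

```text
[125.00582982 409.2135085 ]
pos [0.2559 0.5972 0.2389] rot [-1.7994e+02  1.0000e-02  1.5681e+02] t 0.2 shares [-8.048 -4.652 -0.016] spin 19.202invalid input at $[0]: expected keys tx, ty, tz, spin, claw
invalid input at $[0]: expected keys tx, ty, tz, spin, claw
invalid input at $[0]: expected keys tx, ty, tz, spin, claw
invalid input at $[0]: expected keys tx, ty, tz, spin, claw
```

View pics/w1.png

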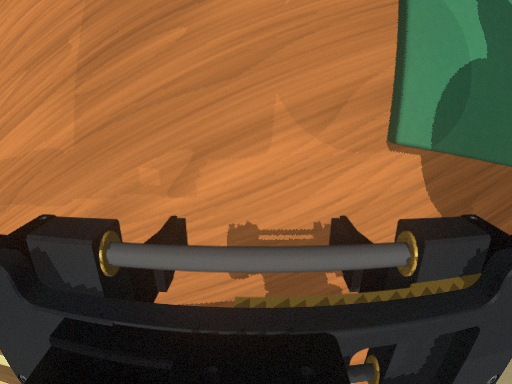

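The rows were refused because every key is required, so the arm has not moved. The picture shows only bare bench between the fingers, around (260,250).

```bash
python3 -m pendant '[{"tx":-0.8,"ty":-0.46,"tz":0,"spin":1,"claw":0}]'
python3 - <<'E'
from h import *
rel([.5342,.2249,.24],80)
E
```

```text
time_s: 0.32
tool_pos: [0.2799, 0.5628, 0.2387]
tool_rot: [-180.0, -0.2, 153.1]
force: [1.0, -0.3, -1.1]
grip_width: 0.0869
grasp_force: 0.0
pos [0.2799 0.5628 0.2387] rot [-1.7997e+02 -1.5000e-01  1.5313e+02] t 0.33 shares [-7.59  -3.73  -0.045] spin 18.283
```

```bash
python3 -m pendant '[{"tx":-0.75,"ty":-0.37,"tz":0,"spin":0,"claw":0},{"tx":-0.75,"ty":-0.37,"tz":0,"spin":0,"claw":0},{"tx":-0.75,"ty":-0.37,"tz":0,"spin":0,"claw":0},{"tx":-0.75,"ty":-0.37,"tz":0,"spin":0,"claw":0},{"tx":-0.75,"ty":-0.37,"tz":0,"spin":0,"claw":0},{"tx":-0.75,"ty":-0.37,"tz":0,"spin":0,"claw":0},{"tx":-0.75,"ty":-0.37,"tz":0,"spin":0,"claw":0},{"tx":-0.75,"ty":-0.37,"tz":0,"spin":0,"claw":0},{"tx":-0.75,"ty":-0.37,"tz":0,"spin":0,"claw":0},{"tx":-0.75,"ty":-0.37,"tz":0,"spin":0,"claw":0}]'
python3 -m pendant '[{"tx":0,"ty":0,"tz":0,"spin":1,"claw":0},{"tx":0,"ty":0,"tz":0,"spin":1,"claw":0},{"tx":0,"ty":0,"tz":0,"spin":1,"claw":0},{"tx":0,"ty":0,"tz":0,"spin":1,"claw":0},{"tx":0,"ty":0,"tz":0,"spin":1,"claw":0},{"tx":0,"ty":0,"tz":0,"spin":1,"claw":0},{"tx":0,"ty":0,"tz":0,"spin":1,"claw":0},{"tx":0,"ty":0,"tz":0,"spin":1,"claw":0},{"tx":0,"ty":0,"tz":0,"spin":1,"claw":0},{"tx":0,"ty":0,"tz":0,"spin":1,"claw":0}]' >/dev/null
python3 -m pendant '[{"tx":0,"ty":0,"tz":0,"spin":1,"claw":0},{"tx":0,"ty":0,"tz":0,"spin":1,"claw":0},{"tx":0,"ty":0,"tz":0,"spin":1,"claw":0},{"tx":0,"ty":0,"tz":0,"spin":1,"claw":0},{"tx":0,"ty":0,"tz":0,"spin":1,"claw":0},{"tx":0,"ty":0,"tz":0,"spin":1,"claw":0},{"tx":0,"ty":0,"tz":0,"spin":1,"claw":0},{"tx":0,"ty":0,"tz":0,"spin":1,"claw":0},{"tx":0,"ty":0,"tz":0,"spin":0.2,"claw":0},{"tx":0,"ty":0,"tz":0,"spin":0,"claw":0}]'
python3 - <<'E'
from h import *
rel([.5342,.2249,.24],80); im,i=cap('wrist','w2'); print(proj(i,[.5342,.2249,.118],True));
E
```

```text
time_s: 1.58
tool_pos: [0.5333, 0.2235, 0.2395]
tool_rot: [180.0, -0.0, 152.8]
force: [0.5, -0.1, 0.9]
grip_width: 0.0872
grasp_force: 0.0
time_s: 4.08
tool_pos: [0.5327, 0.2247, 0.2395]
tool_rot: [-180.0, 0.0, 80.1]
force: [-0.0, -0.6, 0.6]
grip_width: 0.0872
grasp_force: 0.0
pos [0.5327 0.2247 0.2395] rot [-180.      0.     80.06] t 4.08 shares [ 0.01   0.029 -0.01 ] spin 0.016
[258.71875718 187.03291125]
```

View pics/w2.png

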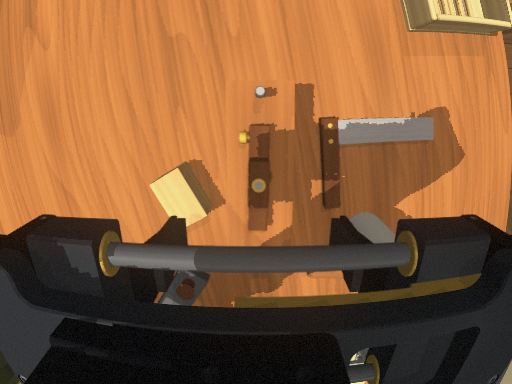

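Rod top at (259,185.5), predicted (258.7,187.0), so the estimate agrees to about 1 mm. The stock stands vertical in the picture, so yaw is right. The glue bottle shows near the right finger at (370,225), so I'll check its clearance before descending.

Run:
```python
from h import *
i=cams.camera_info('top'); w=cams.camera_info('wrist')
print('bottle top',onz(i,(211,140),.17),'mid',onz(i,(217,154),.09))
print('rod wrist',onz(w,(259,185.5),.118,True),'punch',onz(w,(260,91),.112,True))
rel([.5335,.2249,.101],80)
```

```text
bottle top [0.66481122 0.09915185 0.17      ] mid [0.660035   0.09701301 0.09      ]
rod wrist [0.53473616 0.22629961 0.118     ] punch [0.55055445 0.31131734 0.112     ]
pos [0.5327 0.2247 0.2395] rot [-180.      0.     80.06] t 4.12 shares [0.008 0.016 2.77 ] spin 0.015
```

```bash
python3 -m pendant '[{"tx":0.02,"ty":0.03,"tz":0.4,"spin":0,"claw":0},{"tx":0,"ty":0,"tz":0.45,"spin":0,"claw":0},{"tx":0,"ty":0,"tz":0.45,"spin":0,"claw":0},{"tx":0,"ty":0,"tz":0.45,"spin":0,"claw":0},{"tx":0,"ty":0,"tz":0.4,"spin":0,"claw":0.3},{"tx":0,"ty":0,"tz":0.3,"spin":0,"claw":0.4},{"tx":0,"ty":0,"tz":0.2,"spin":0,"claw":0.5},{"tx":0,"ty":0,"tz":0.12,"spin":0,"claw":0.6},{"tx":0,"ty":0,"tz":0,"spin":0,"claw":0.6},{"tx":0,"ty":0,"tz":0,"spin":0,"claw":0.6}]' 55
python3 -m pendant '[{"tx":0,"ty":0,"tz":0,"spin":0,"claw":1},{"tx":0,"ty":0,"tz":0,"spin":0,"claw":1},{"tx":0,"ty":0,"tz":0,"spin":0,"claw":1},{"tx":0,"ty":0,"tz":0,"spin":0,"claw":1},{"tx":0,"ty":0,"tz":0,"spin":0,"claw":1}]'
```

```text
time_s: 5.38
tool_pos: [0.5348, 0.2256, 0.1017]
tool_rot: [179.9, -0.0, 80.0]
force: [-0.6, -0.5, 0.3]
grip_width: 0.0381
grasp_force: 0.0
time_s: 6.0
tool_pos: [0.5342, 0.2256, 0.1014]
tool_rot: [-180.0, -0.0, 80.0]
force: [-3.0, 0.7, 3.4]
grip_width: 0.0195
grasp_force: 54.9
```

```bash
python3 -m pendant '[{"tx":0,"ty":0,"tz":-0.2,"spin":0,"claw":1},{"tx":0,"ty":0,"tz":-0.4,"spin":0,"claw":1},{"tx":0,"ty":0,"tz":-0.5,"spin":0,"claw":1},{"tx":0,"ty":0,"tz":-0.5,"spin":0,"claw":1},{"tx":0,"ty":0,"tz":-0.5,"spin":0,"claw":1},{"tx":0,"ty":0,"tz":-0.4,"spin":0,"claw":1},{"tx":0,"ty":0,"tz":-0.3,"spin":0,"claw":1},{"tx":0,"ty":0,"tz":0,"spin":0,"claw":1}]'
python3 -m pendant '[{"tx":-0.4,"ty":0.05,"tz":0,"spin":0,"claw":1},{"tx":-0.9,"ty":0.1,"tz":0,"spin":0,"claw":1},{"tx":-0.9,"ty":0.12,"tz":0,"spin":0,"claw":1},{"tx":-0.9,"ty":0.12,"tz":0,"spin":0,"claw":1},{"tx":-0.9,"ty":0.12,"tz":0,"spin":0,"claw":1},{"tx":-0.9,"ty":0.12,"tz":0,"spin":0,"claw":1},{"tx":-0.9,"ty":0.12,"tz":0,"spin":0,"claw":1},{"tx":-0.9,"ty":0.12,"tz":0,"spin":0,"claw":1},{"tx":-0.9,"ty":0.12,"tz":0,"spin":0,"claw":1},{"tx":-0.9,"ty":0.12,"tz":0,"spin":0,"claw":1}]'
python3 -m pendant '[{"tx":-0.9,"ty":0.12,"tz":0,"spin":0,"claw":1},{"tx":-0.7,"ty":0.1,"tz":0,"spin":0,"claw":1},{"tx":-0.17,"ty":0,"tz":0,"spin":0.4,"claw":1},{"tx":0,"ty":0,"tz":0,"spin":0.48,"claw":1},{"tx":0,"ty":0,"tz":0,"spin":0,"claw":1},{"tx":0,"ty":0,"tz":0,"spin":0,"claw":1},{"tx":0,"ty":0,"tz":0,"spin":0,"claw":1}]'
python3 - <<'E'
from h import *
rel([.5291,-.2137,.24],76.5); im,i=cap('wrist','w3'); print(proj(i,[.5291,-.2137,.078],True))
E
```

```text
time_s: 7.0
tool_pos: [0.5351, 0.2255, 0.2422]
tool_rot: [179.9, -0.1, 80.0]
force: [0.3, 0.1, -3.2]
grip_width: 0.0195
grasp_force: 54.9
time_s: 8.25
tool_pos: [0.5134, -0.2055, 0.2401]
tool_rot: [-179.9, -0.0, 79.9]
force: [0.9, -0.5, -2.4]
grip_width: 0.0196
grasp_force: 54.9
time_s: 9.12
tool_pos: [0.5111, -0.291, 0.2411]
tool_rot: [180.0, -0.0, 76.6]
force: [0.2, 0.8, -2.0]
grip_width: 0.0196
grasp_force: 54.9
pos [ 0.5111 -0.291   0.2411] rot [ 1.7999e+02 -3.0000e-02  7.6580e+01] t 9.12 shares [ 1.587 -0.009  0.023] spin 0.02
[256.67489475 101.89787521]
```

View pics/w3.png

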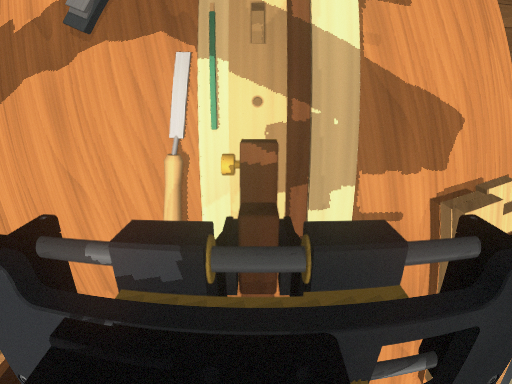

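The bore is at (257,101), predicted (256.7,101.9). The gripped stock runs vertical, with its +y end at about row 139, columns 240–278. I'll refine both numerically.

Run:
```python
from h import *
im=cv2.imread('pics/w3.png'); i=cams.camera_info('wrist'); o=env.get_obs()
g=cv2.cvtColor(im,6)
m=(g[90:113,245:270]<150).astype(np.uint8); n,l,s,c=cv2.connectedComponentsWithStats(m); print([(a[4],b+[245,90]) for a,b in zip(s,c)][1:])
print(g[128:150,259], g[148,232:290])
a=np.radians(76.58); tx=np.array([np.cos(a),np.sin(a)]); ty=np.array([np.sin(a),-np.cos(a)])
T=o['tool_pos'][:2]
for n,uv,z in [('endtop',(259,139),.2357),('L',(240,148),.2357),('R',(278,148),.2357),('bore',(257.2,101),.078)]:
    p=onz(i,uv,z,True)[:2]; print(n,p.round(4),'tool xy',((p-T)@tx).round(4),((p-T)@ty).round(4))
```

```text
[(np.int32(66), array([257.13636364, 100.92424242]))]
[218 218 219 220 219 218 217 217 219 217 217  93  62  63  69  74  79  75
  81 104 103 107] [219 219 218 217 218 220 221 189  96 103 104 102 101 102 104 103 100 104
 103 103 103 106 104 105 102 102 101 103 101  88  76  79  77  75  76  77
  76  73  75  74  73  73  76  71  70  70 106 140 149 149 150 148 148 147
 106  70  72  71]
endtop [ 0.5255 -0.2358] tool xy 0.0572 0.0012
L [ 0.5151 -0.238 ] tool xy 0.0526 -0.0084
R [ 0.5339 -0.2425] tool xy 0.0526 0.0109
bore [ 0.5298 -0.2132] tool xy 0.0803 0.0001
```

```bash
python3 -m pendant '[{"tx":0.3,"ty":0,"tz":0,"spin":0,"claw":1},{"tx":0.5,"ty":0,"tz":0,"spin":0,"claw":1},{"tx":0.5,"ty":0,"tz":0,"spin":0,"claw":1},{"tx":0.28,"ty":-0.014,"tz":0,"spin":0.02,"claw":1},{"tx":0,"ty":0,"tz":0.4,"spin":0,"claw":1},{"tx":0,"ty":0,"tz":0.5,"spin":0,"claw":1},{"tx":0,"ty":0,"tz":0.5,"spin":0,"claw":1},{"tx":0,"ty":0,"tz":0.36,"spin":0,"claw":1},{"tx":0,"ty":0,"tz":0,"spin":0,"claw":1},{"tx":0,"ty":0,"tz":0,"spin":0,"claw":1}]'
python3 - <<'E'
from h import *
o=env.get_obs(); print(o['tool_pos'],o['tool_rot'],o['force'])
im,i=cap('scene','s1'); u=proj(i,[.5295,-.2135,.078]).round().astype(int); print(u, proj(i,[.5295,-.2135,.085]))
x,y=u; cv2.imwrite('pics/s1c.png',cv2.resize(im[y-40:y+20,x-40:x+40,::-1],(800,600),interpolation=2))
E
```

```text
time_s: 10.42
tool_pos: [0.5292, -0.2152, 0.1539]
tool_rot: [179.9, 0.0, 76.4]
force: [0.1, -0.4, -2.5]
grip_width: 0.0198
grasp_force: 54.9
[ 0.52915766 -0.21518653  0.15393755] [1.79917571e+02 6.48577559e-03 7.63990477e+01] [ 0.08061853 -0.35474918 -2.45546173]
[180 225] [179.50831232 222.28906284]
```

View pics/s1c.png

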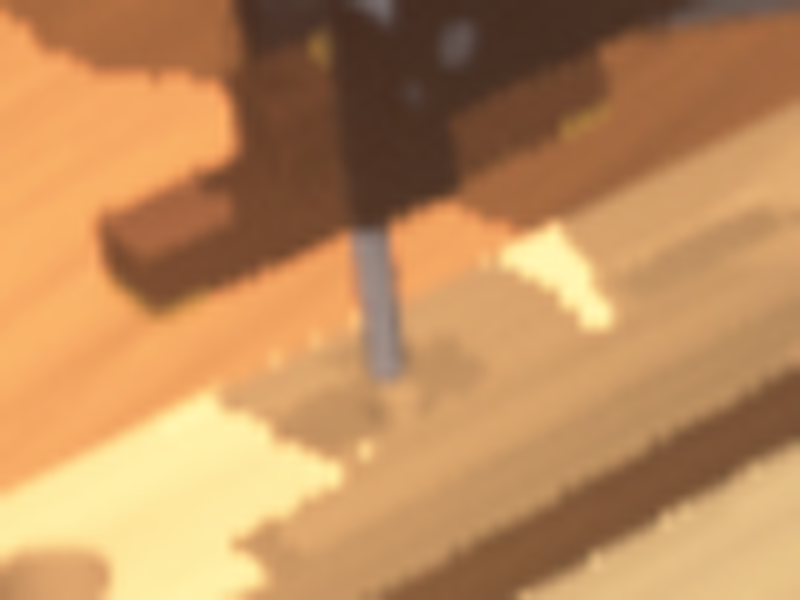

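The rod hangs straight with its tip at crop (386,375), about 8 mm above the leg. The bore is in shadow at about (390,400). I'll locate the bore in the unshadowed first scene picture and compare.

Run:
```python
from h import *
i=cams.camera_info('scene'); a=cv2.imread('pics/scene0.png'); g=cv2.cvtColor(a,6).astype(int); s=cv2.cvtColor(cv2.imread('pics/s1.png'),6).astype(int)
print(g[219:231,170:190]); print(s[214:231,170:190])
b=np.array([.5295,-.2135,.078]); 
print(proj(i,b),proj(i,b+[.001,0,0])-proj(i,b),proj(i,b+[0,.001,0])-proj(i,b),proj(i,b+[0,0,.001])-proj(i,b))
```

```text
[[197 218 224 231 233 234 235 235 235 235 235 234 234 233 233 233 233 233
  233 232]
 [224 231 233 235 235 235 235 235 235 235 234 233 234 233 233 232 232 233
  233 234]
 [233 233 235 235 236 235 235 235 234 234 233 233 233 233 232 232 233 233
  234 234]
 [235 235 235 235 235 235 234 233 233 232 232 232 232 232 232 233 234 234
  233 232]
 [236 236 235 235 234 234 233 228 226 223 223 227 231 232 233 234 233 233
  232 231]
 [235 235 234 234 233 233 229 209 196 194 196 210 227 233 233 232 232 231
  230 230]
 [234 234 234 233 232 232 222 184 165 168 173 190 223 231 232 232 230 230
  229 230]
 [233 233 233 232 232 231 225 205 188 189 193 212 227 231 231 230 230 230
  231 232]
 [232 232 232 232 232 232 232 228 222 221 222 228 230 230 230 230 231 232
  233 233]
 [231 231 232 232 232 233 233 232 231 230 230 230 230 230 231 232 233 233
  233 232]
 [231 232 232 232 233 232 232 232 231 230 230 230 231 232 233 234 234 232
  231 229]
 [232 232 232 232 232 231 232 231 230 231 231 232 234 234 234 233 232 229
  221 208]]
[[177 178 180 181 180 162 148 144 139 141 173 179 178 176 175 174 174 175
  175
[... 770 characters left out ...]

 [172 168 161 158 157 156 154 155 169 177 178 172 160 158 163 164 164 168
  170 168]
 [162 159 158 155 155 153 147 146 158 172 175 169 157 162 170 171 169 168
  169 168]
 [158 157 156 155 155 153 148 141 153 169 176 170 163 169 170 170 170 169
  171 172]
 [156 154 155 155 155 155 154 150 156 168 174 172 170 170 169 170 171 173
  174 175]
 [156 154 154 154 156 157 163 164 166 171 172 170 169 171 171 174 174 175
  174 173]
 [176 164 158 157 163 172 201 183 173 171 171 171 171 173 175 175 175 174
  173 171]
 [216 207 179 172 173 178 207 183 173 172 173 174 175 176 176 175 174 172
  168 163]]
[179.82937552 224.89655869] [0.35443643 0.15299   ] [ 0.31283213 -0.23998201] [-0.045672   -0.37092249]
```

```bash
python3 -m pendant '[{"tx":0.014,"ty":0,"tz":0,"spin":0,"claw":1},{"tx":0,"ty":0,"tz":0.05,"spin":0,"claw":1},{"tx":0,"ty":0,"tz":0.05,"spin":0,"claw":1},{"tx":0,"ty":0,"tz":0.04,"spin":0,"claw":1},{"tx":0,"ty":0,"tz":0.04,"spin":0,"claw":1}]'
python3 -m pendant '[{"tx":0,"ty":0,"tz":0.03,"spin":0,"claw":1},{"tx":0,"ty":0,"tz":0.03,"spin":0,"claw":1}]'
python3 -m pendant '[{"tx":0,"ty":0,"tz":0.03,"spin":0,"claw":1},{"tx":0,"ty":0,"tz":0.03,"spin":0,"claw":1}]'
python3 -m pendant '[{"tx":0,"ty":0,"tz":0.03,"spin":0,"claw":1},{"tx":0,"ty":0,"tz":0.03,"spin":0,"claw":1}]'
```

```text
time_s: 11.1
tool_pos: [0.5287, -0.2142, 0.1438]
tool_rot: [-180.0, -0.0, 76.4]
force: [-0.7, -0.0, -1.0]
grip_width: 0.0192
grasp_force: 54.9
time_s: 11.35
tool_pos: [0.5287, -0.2142, 0.141]
tool_rot: [180.0, -0.0, 76.4]
force: [0.1, -0.6, -2.4]
grip_width: 0.0195
grasp_force: 54.9
time_s: 11.6
tool_pos: [0.5287, -0.2142, 0.138]
tool_rot: [180.0, -0.0, 76.4]
force: [-0.5, 0.6, -1.6]
grip_width: 0.0192
grasp_force: 54.9
time_s: 11.85
tool_pos: [0.5287, -0.2142, 0.135]
tool_rot: [180.0, -0.0, 76.4]
force: [0.2, 0.8, -1.7]
grip_width: 0.0192
grasp_force: 54.9
```

No contact force with the tip about 10 mm below the leg's top, so the rod is in the bore.

```bash
python3 -m pendant '[{"tx":0,"ty":0,"tz":0.04,"spin":0,"claw":1},{"tx":0,"ty":0,"tz":0.04,"spin":0,"claw":1},{"tx":0,"ty":0,"tz":0.04,"spin":0,"claw":1},{"tx":0,"ty":0,"tz":0.04,"spin":0,"claw":1},{"tx":0,"ty":0,"tz":0.04,"spin":0,"claw":1},{"tx":0,"ty":0,"tz":0.04,"spin":0,"claw":1}]'
python3 -m pendant '[{"tx":0,"ty":0,"tz":0.04,"spin":0,"claw":1},{"tx":0,"ty":0,"tz":0.04,"spin":0,"claw":1},{"tx":0,"ty":0,"tz":0.04,"spin":0,"claw":1}]'
python3 -m pendant '[{"tx":0,"ty":0,"tz":0.03,"spin":0,"claw":1},{"tx":0,"ty":0,"tz":0.03,"spin":0,"claw":1},{"tx":0,"ty":0,"tz":0.03,"spin":0,"claw":1},{"tx":0,"ty":0,"tz":0.03,"spin":0,"claw":1}]'
python3 -m pendant '[{"tx":0,"ty":0,"tz":0.03,"spin":0,"claw":1},{"tx":0,"ty":0,"tz":0.02,"spin":0,"claw":1},{"tx":0,"ty":0,"tz":0.02,"spin":0,"claw":1}]'
```

```text
time_s: 12.6
tool_pos: [0.5287, -0.2142, 0.1229]
tool_rot: [180.0, -0.0, 76.4]
force: [0.4, 0.0, -2.0]
grip_width: 0.0198
grasp_force: 54.9
time_s: 12.98
tool_pos: [0.5288, -0.2142, 0.117]
tool_rot: [180.0, -0.0, 76.4]
force: [-1.2, 0.6, 2.5]
grip_width: 0.0194
grasp_force: 54.9
time_s: 13.48
tool_pos: [0.5289, -0.2143, 0.1112]
tool_rot: [180.0, -0.0, 76.4]
force: [-1.9, 0.5, 4.0]
grip_width: 0.0196
grasp_force: 54.9
time_s: 13.85
tool_pos: [0.5289, -0.2143, 0.1076]
tool_rot: [180.0, -0.0, 76.4]
force: [-1.5, 1.7, 4.5]
grip_width: 0.0199
grasp_force: 54.9
```

```bash
python3 -m pendant '[{"tx":0,"ty":0,"tz":0.02,"spin":0,"claw":1},{"tx":0,"ty":0,"tz":0.02,"spin":0,"claw":1},{"tx":0,"ty":0,"tz":0.02,"spin":0,"claw":1},{"tx":0,"ty":0,"tz":0.02,"spin":0,"claw":1},{"tx":0,"ty":0,"tz":0.02,"spin":0,"claw":1}]'
python3 -m pendant '[{"tx":0,"ty":0,"tz":0.01,"spin":0,"claw":1},{"tx":0,"ty":0,"tz":0.01,"spin":0,"claw":1}]'
python3 -m pendant '[{"tx":0,"ty":0,"tz":0.01,"spin":0,"claw":1}]'
python3 -m pendant '[{"tx":0,"ty":0,"tz":0.01,"spin":0,"claw":1}]'
```

```text
time_s: 14.48
tool_pos: [0.5288, -0.2142, 0.1025]
tool_rot: [180.0, -0.0, 76.4]
force: [-1.3, -0.4, 4.9]
grip_width: 0.0198
grasp_force: 54.9
time_s: 14.72
tool_pos: [0.5288, -0.2142, 0.1016]
tool_rot: [180.0, -0.0, 76.4]
force: [-0.3, 0.2, 3.5]
grip_width: 0.0195
grasp_force: 54.9
time_s: 14.85
tool_pos: [0.5288, -0.2142, 0.1011]
tool_rot: [180.0, -0.0, 76.4]
force: [-1.6, -0.3, 4.3]
grip_width: 0.0196
grasp_force: 54.9
time_s: 14.98
tool_pos: [0.5288, -0.2142, 0.1006]
tool_rot: [180.0, -0.0, 76.4]
force: [-0.8, 0.3, 5.5]
grip_width: 0.0194
grasp_force: 54.9
```

```bash
python3 -m pendant '[{"tx":0,"ty":0,"tz":0.01,"spin":0,"claw":1}]' | grep -E "pos|^force"
python3 -m pendant '[{"tx":0,"ty":0,"tz":0.008,"spin":0,"claw":1}]'| grep -E "pos|^force"
python3 -m pendant '[{"tx":0,"ty":0,"tz":0.006,"spin":0,"claw":1}]'| grep -E "pos|^force"
python3 -m pendant '[{"tx":0,"ty":0,"tz":0.004,"spin":0,"claw":1}]'| grep -E "pos|^force"
```

```text
tool_pos: [0.5288, -0.2142, 0.1001]
force: [-0.8, 0.0, 4.2]
tool_pos: [0.5288, -0.2142, 0.0997]
force: [-0.4, -0.1, 4.3]
tool_pos: [0.5288, -0.2142, 0.0994]
force: [-1.3, 1.0, 5.4]
tool_pos: [0.5288, -0.2142, 0.0994]
force: [-2.4, 0.8, 5.8]
```

```bash
python3 -m pendant '[{"tx":0,"ty":0,"tz":0.004,"spin":0,"claw":1}]' | grep -E "pos|^force"
python3 -m pendant '[{"tx":0,"ty":0,"tz":0.004,"spin":0,"claw":1}]'| grep -E "pos|^force"
python3 -m pendant '[{"tx":0,"ty":0,"tz":0,"spin":0,"claw":1}]'| grep -E "pos|^force"
```

```text
tool_pos: [0.5288, -0.2142, 0.0994]
force: [-1.8, -0.0, 7.7]
tool_pos: [0.5288, -0.2142, 0.0994]
force: [-2.9, 0.8, 9.5]
tool_pos: [0.5288, -0.2142, 0.0994]
force: [-1.8, 1.2, 8.7]
```

```bash
python3 -m pendant '[{"tx":0,"ty":0,"tz":0.005,"spin":0,"claw":1}]' | grep -E "pos|^force"
python3 -m pendant '[{"tx":0,"ty":0,"tz":0.005,"spin":0,"claw":1},{"tx":0,"ty":0,"tz":0,"spin":0,"claw":1}]'| grep -E "pos|^force"
python3 -m pendant '[{"tx":0,"ty":0,"tz":0,"spin":0,"claw":1}]'| grep -E "pos|rot|^force"
```

```text
tool_pos: [0.5288, -0.2142, 0.0994]
force: [-3.0, 1.8, 11.4]
tool_pos: [0.5288, -0.2142, 0.0994]
force: [-3.6, 1.7, 12.0]
tool_pos: [0.5288, -0.2142, 0.0994]
tool_rot: [180.0, -0.0, 76.4]
force: [-3.6, 1.7, 11.9]
```

```bash
python3 -m pendant '[{"tx":0,"ty":0,"tz":0.005,"spin":0,"claw":1},{"tx":0,"ty":0,"tz":0,"spin":0,"claw":1},{"tx":0,"ty":0,"tz":0,"spin":0,"claw":1},{"tx":0,"ty":0,"tz":0,"spin":0,"claw":1},{"tx":0,"ty":0,"tz":0,"spin":0,"claw":1}]'| grep -E "pos|^force"
python3 -m pendant '[{"tx":0,"ty":0,"tz":0,"spin":0,"claw":1},{"tx":0,"ty":0,"tz":0,"spin":0,"claw":1},{"tx":0,"ty":0,"tz":0,"spin":0,"claw":1},{"tx":0,"ty":0,"tz":0,"spin":0,"claw":1},{"tx":0,"ty":0,"tz":0,"spin":0,"claw":1},{"tx":0,"ty":0,"tz":0,"spin":0,"claw":1}]'
```

```text
tool_pos: [0.5288, -0.2142, 0.0994]
force: [-3.9, 1.3, 13.4]
time_s: 17.73
tool_pos: [0.5288, -0.2142, 0.0994]
tool_rot: [180.0, -0.0, 76.4]
force: [-2.6, 1.5, 13.2]
grip_width: 0.0194
grasp_force: 54.9
```

The gauge sat flat at z = 0.0994 with a steady push of about 15 N total for over a second. Now I'll lift it and take it back.

```bash
python3 -m pendant '[{"tx":0,"ty":0,"tz":-0.05,"spin":0,"claw":1},{"tx":0,"ty":0,"tz":-0.1,"spin":0,"claw":1},{"tx":0,"ty":0,"tz":-0.2,"spin":0,"claw":1},{"tx":0,"ty":0,"tz":-0.4,"spin":0,"claw":1},{"tx":0,"ty":0,"tz":-0.5,"spin":0,"claw":1},{"tx":0,"ty":0,"tz":-0.5,"spin":0,"claw":1},{"tx":0,"ty":0,"tz":-0.5,"spin":0,"claw":1},{"tx":0,"ty":0,"tz":-0.4,"spin":0,"claw":1},{"tx":0,"ty":0,"tz":-0.2,"spin":0,"claw":1}]'
python3 -m pendant '[{"tx":0.4,"ty":-0.1,"tz":0,"spin":0,"claw":1},{"tx":0.8,"ty":-0.18,"tz":0,"spin":0,"claw":1},{"tx":0.9,"ty":-0.2,"tz":0,"spin":0,"claw":1},{"tx":0.9,"ty":-0.2,"tz":0,"spin":0,"claw":1},{"tx":0.9,"ty":-0.2,"tz":0,"spin":0,"claw":1},{"tx":0.9,"ty":-0.2,"tz":0,"spin":0,"claw":1},{"tx":0.9,"ty":-0.2,"tz":0,"spin":0,"claw":1},{"tx":0.9,"ty":-0.2,"tz":0,"spin":0,"claw":1},{"tx":0.9,"ty":-0.2,"tz":0,"spin":0,"claw":1},{"tx":0.7,"ty":-0.18,"tz":0,"spin":0,"claw":1}]' >/dev/null
python3 -m pendant '[{"tx":0.37,"ty":-0.08,"tz":0,"spin":0,"claw":1},{"tx":0,"ty":0,"tz":0,"spin":-0.45,"claw":1},{"tx":0,"ty":0,"tz":0,"spin":-0.45,"claw":1},{"tx":0,"ty":0,"tz":0,"spin":0,"claw":1},{"tx":0,"ty":0,"tz":0,"spin":0,"claw":1}]'
python3 - <<'E'
from h import *
rel([.535,.2252,.1014],80); im,i=cap('top'); cap('wrist','w4'); im,i=cap('scene','s4')
x,y=proj(i,[.535,.225,.18]).astype(int); print(x,y); cv2.imwrite('pics/s4c.png',cv2.resize(im[y-30:y+60,x-60:x+60,::-1],(800,600),interpolation=2))
E
```

```text
time_s: 18.85
tool_pos: [0.529, -0.2149, 0.2428]
tool_rot: [179.9, -0.0, 76.4]
force: [0.8, 0.6, -2.2]
grip_width: 0.0193
grasp_force: 54.9
time_s: 20.72
tool_pos: [0.5355, 0.2239, 0.2408]
tool_rot: [180.0, -0.0, 79.9]
force: [-0.1, -0.1, -0.9]
grip_width: 0.0194
grasp_force: 54.9
pos [0.5355 0.2239 0.2408] rot [ 1.7998e+02 -1.0000e-02  7.9900e+01] t 20.73 shares [ 0.024 -0.015  2.787] spin -0.025
279 119
```

View pics/s4c.png

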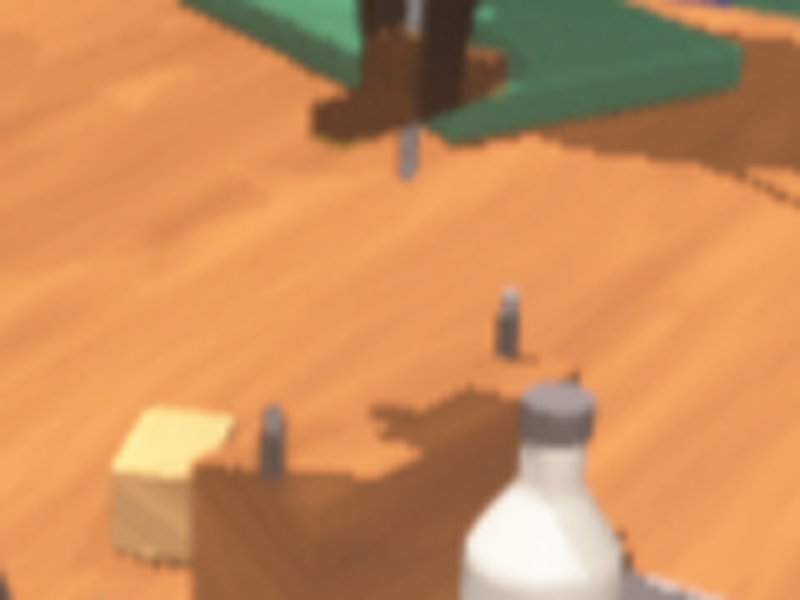

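The gauge hangs upright from the gripper at crop (405,100), its rod now standing out less, centred above the block between the punches. I'll lower it.

```bash
python3 -m pendant '[{"tx":0.02,"ty":-0.015,"tz":0.3,"spin":0,"claw":1},{"tx":0,"ty":0,"tz":0.5,"spin":0,"claw":1},{"tx":0,"ty":0,"tz":0.5,"spin":0,"claw":1},{"tx":0,"ty":0,"tz":0.4,"spin":0,"claw":1},{"tx":0,"ty":0,"tz":0.2,"spin":0,"claw":1},{"tx":0,"ty":0,"tz":0.1,"spin":0,"claw":1},{"tx":0,"ty":0,"tz":0.1,"spin":0,"claw":1},{"tx":0,"ty":0,"tz":0.1,"spin":0,"claw":1}]'
python3 -m pendant '[{"tx":0,"ty":0,"tz":0.1,"spin":0,"claw":1},{"tx":0,"ty":0,"tz":0.1,"spin":0,"claw":1},{"tx":0,"ty":0,"tz":0.1,"spin":0,"claw":1},{"tx":0,"ty":0,"tz":0.1,"spin":0,"claw":1},{"tx":0,"ty":0,"tz":0.08,"spin":0,"claw":1},{"tx":0,"ty":0,"tz":0.05,"spin":0,"claw":1}]'
```

```text
time_s: 21.88
tool_pos: [0.535, 0.2264, 0.1309]
tool_rot: [179.9, -0.1, 80.0]
force: [-0.3, -0.1, -1.5]
grip_width: 0.0199
grasp_force: 54.9
time_s: 22.62
tool_pos: [0.5345, 0.2262, 0.1037]
tool_rot: [-180.0, 0.0, 80.0]
force: [0.3, 0.4, -2.3]
grip_width: 0.0192
grasp_force: 54.9
```

```bash
python3 -m pendant '[{"tx":0,"ty":0,"tz":0.02,"spin":0,"claw":1},{"tx":0,"ty":0,"tz":0.01,"spin":0,"claw":1},{"tx":0,"ty":0,"tz":0.01,"spin":0,"claw":1}]'| grep -E "pos|^force"
python3 -m pendant '[{"tx":0,"ty":0,"tz":0.006,"spin":0,"claw":1},{"tx":0,"ty":0,"tz":0,"spin":0,"claw":1}]'| grep -E "pos|^force"
```

```text
tool_pos: [0.5347, 0.2263, 0.1022]
force: [1.0, 0.7, -1.5]
tool_pos: [0.5346, 0.2262, 0.1017]
force: [1.1, -0.1, -2.1]
```

```bash
python3 -m pendant '[{"tx":0,"ty":0,"tz":0.006,"spin":0,"claw":1},{"tx":0,"ty":0,"tz":0,"spin":0,"claw":1}]'| grep -E "pos|^force"
python3 -m pendant '[{"tx":0,"ty":0,"tz":0.004,"spin":0,"claw":1},{"tx":0,"ty":0,"tz":0,"spin":0,"claw":1}]'| grep -E "pos|^force"
```

```text
tool_pos: [0.5346, 0.2262, 0.1014]
force: [-1.0, 0.5, -2.5]
tool_pos: [0.5346, 0.2262, 0.1014]
force: [-0.7, 0.6, -0.3]
```

```bash
python3 -m pendant '[{"tx":0,"ty":0,"tz":0,"spin":0,"claw":0.7},{"tx":0,"ty":0,"tz":0,"spin":0,"claw":0.6},{"tx":0,"ty":0,"tz":0,"spin":0,"claw":0.4},{"tx":0,"ty":0,"tz":0,"spin":0,"claw":0.2},{"tx":0,"ty":0,"tz":0,"spin":0,"claw":0.2}]'| grep -E "pos|^force|gr"
python3 -m pendant '[{"tx":0,"ty":0,"tz":-0.1,"spin":0,"claw":0.2},{"tx":0,"ty":0,"tz":-0.3,"spin":0,"claw":0.2},{"tx":0,"ty":0,"tz":-0.5,"spin":0,"claw":0.2},{"tx":0,"ty":0,"tz":-0.5,"spin":0,"claw":0.2},{"tx":0,"ty":0,"tz":-0.5,"spin":0,"claw":0.2},{"tx":0,"ty":0,"tz":-0.5,"spin":0,"claw":0.2},{"tx":0,"ty":0,"tz":-0.4,"spin":0,"claw":0.2},{"tx":0,"ty":0,"tz":0,"spin":0,"claw":0},{"tx":0,"ty":0,"tz":0,"spin":0,"claw":0}]'
python3 - <<'E'
from h import *
im,i=cap('wrist'); sc,k=cap('scene'); x,y=proj(k,[.535,.225,.1]).astype(int)
a=cv2.resize(im[50:250,130:400,::-1],(800,592)) ; b=cv2.resize(sc[y-30:y+30,x-40:x+40,::-1],(800,600),interpolation=2)
cv2.imwrite('pics/f.png',np.hstack([cv2.resize(a,(400,296)),cv2.resize(b,(395,296))]))
E
```

```text
tool_pos: [0.5346, 0.2262, 0.1013]
force: [-0.5, 0.2, -0.7]
grip_width: 0.0567
grasp_force: 0.0
time_s: 25.5
tool_pos: [0.5343, 0.2261, 0.2409]
tool_rot: [-180.0, 0.0, 80.0]
force: [-0.3, 0.4, -0.1]
grip_width: 0.0819
grasp_force: 0.0
```

View pics/f.png

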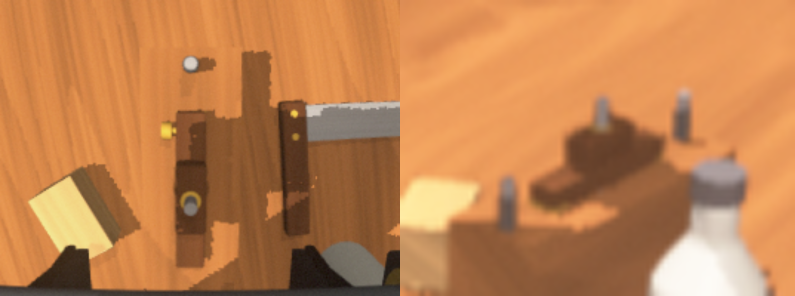

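The gauge hangs upright on the block, centred between the punches, with its rod top standing clear above the stock at (190,203) left and (602,110) right. The gripper is open and well above it, and the bystanders in view have not moved.

```bash
python3 -c "
from cell import env
print(env.sign_off())"
```

```text
the job is handed in; nothing more can be done
None
```

I measured the bore by seating the gauge flat on the leg at about 15 N total push for over a second, then hung it back in the tool block with the rod left as set and handed the job in at about 25 s; no verdict was returned.

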